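Sort kiln props back into their trays

TASK

A kiln shelf must stand on props of one height, so the props are kept sorted. Put the four loose kiln props on the bench away: stand each upright in an empty bay of the tray that already holds a prop of the same shape and height, one to a bay, so that every bay of the three trays is filled. Set each one down without dropping it, knock none over, and leave the props already in the trays in their bays.

Things in the scene. Friction and masses are not known exactly. Their poses are not given: they have to be found in the camera images.
- tray_tall: Fixed wooden tray 123 x 64 mm, two 54 x 54 mm bays in a row. Origin: centre of underside; x along the row, y across, z up. Bay centres at x = -29.5 and +29.5 mm, y = 0; bay floor at z = 6 mm, outer walls to 21 mm, dividers to 18 mm, all 5 mm thick. The tray of the tall round props: one stands in the +29.5 mm bay at the start, the -29.5 mm bay is empty.
- tray_short: Fixed wooden tray 182 x 64 mm, three 54 x 54 mm bays in a row. Origin: centre of underside; x along the row, y across, z up. Bay centres at x = -59, 0 and +59 mm, y = 0; bay floor at z = 6 mm, outer walls to 21 mm, dividers to 18 mm, all 5 mm thick. The tray of the short round props: one stands in the middle bay at the start, both end bays are empty.
- tray_square: Fixed wooden tray 123 x 64 mm, two 54 x 54 mm bays in a row. Origin: centre of underside; x along the row, y across, z up. Bay centres at x = -29.5 and +29.5 mm, y = 0; bay floor at z = 6 mm, outer walls to 21 mm, dividers to 18 mm, all 5 mm thick. The tray of the square props: one stands in the -29.5 mm bay at the start, the +29.5 mm bay is empty.
- tall_kept: Tall round prop: a buff fired-clay tubular kiln prop with a 23 mm bore and four small teeth round its top edge, standing upright: outside diameter 40 mm, height 90 mm, about 140 g. Origin: centre of its underside, z along its axis. Already in its tray; it stays there.
- short_kept: Short round prop: a buff fired-clay tubular kiln prop with a 23 mm bore and four small teeth round its top edge, standing upright: outside diameter 40 mm, height 50 mm, about 80 g. Origin: centre of its underside, z along its axis. Already in its tray; it stays there.
- square_kept: Square prop: a buff fired-clay square kiln prop with a square bore, standing upright: 36 x 36 mm, height 70 mm, about 130 g. Origin: centre of its underside, z along its axis, x and y square to its sides. Already in its tray; it stays there.
- tall_loose: Tall round prop: a buff fired-clay tubular kiln prop with a 23 mm bore and four small teeth round its top edge, standing upright: outside diameter 40 mm, height 90 mm, about 140 g. Origin: centre of its underside, z along its axis. Loose on the bench.
- short_loose_a: Short round prop: a buff fired-clay tubular kiln prop with a 23 mm bore and four small teeth round its top edge, standing upright: outside diameter 40 mm, height 50 mm, about 80 g. Origin: centre of its underside, z along its axis. Loose on the bench; like short_loose_b.
- short_loose_b: Short round prop: a buff fired-clay tubular kiln prop with a 23 mm bore and four small teeth round its top edge, standing upright: outside diameter 40 mm, height 50 mm, about 80 g. Origin: centre of its underside, z along its axis. Loose on the bench; like short_loose_a.
- square_loose: Square prop: a buff fired-clay square kiln prop with a square bore, standing upright: 36 x 36 mm, height 70 mm, about 130 g. Origin: centre of its underside, z along its axis, x and y square to its sides. Loose on the bench, at any yaw.
Things that resemble listed ones, but are neither listed nor needed, are in the scene too. What is shaped like the short_loose_b but orange is not meant.

How it is judged:
By the outcome, as a careful person would: the job done as asked, in the order asked, and still so for the second after the job is handed in, with the robot touching nothing.
It also fails if it takes over 93 s, if anything falls off the work surface, if the arm or the gripper's body presses on something with over 40 N, if the wrist force passes 120 N, or if a joint passes its speed limit or range.

ROBOT

A 7-joint arm with a two-finger parallel gripper is mounted at the origin on the work surface; the furniture and walls round the work are solid. World frame = base frame: x ahead of the robot, y to its left, z up, the work surface at z = 0. Lengths are in m, angles in rad, forces in N, time in s.
With the tool pointing down it reaches from about 0.4 to 0.9 m from the base axis. Payload 5.5 kg.
Tool frame: the origin (TCP) lies midway between the tips of the shut fingers; the grasp point (between the pads) lies 19 mm behind it (manip.grip_depth is the distance from the TCP to the grasp point, in m); z points along the fingers, y is the line along which they close (so a half turn about z gives the same grasp; the last joint's range is limited). The gripper opens to 92 mm and grips with 3 to 60 N. Pads are 19 mm wide; open, the fingers measure 130 mm over their backs; the gripper's body (75 mm by 190 mm) begins 47 mm behind the grasp point.
Start: joints at [1.587, 0.501, -0.427, 1.55, 0.221, 1.138, -0.21], TCP at [0.159, -0.63, 0.227] pointing down, gripper open.
Joint ranges: [-2.88, 2.88], [-0.31, 2.03], [-1.54, 1.56], [0.2, 2.42], [-1.41, 4.55], [0.19, 2.02], [-2.57, 2.57]. Speed limits (rad/s): [2.57, 2.57, 3.14, 3.14, 3.14, 3.14, 3.14].

INTERFACE

Orientations are given as a unit quaternion [x, y, z, w].
In Python, from bench import manip, effector, viewer gives the robot as it stands. Calls block until the motion is done:
- manip.move_pose(position, orientation): joint-space move of the TCP to a pose.
- manip.servo_line(position, ori=None, vel=0.15): straight line of the TCP; ori=None keeps the orientation; vel is the mean speed in m/s.
- manip.movej(angles): joint-space move.
- effector.open_jaws() and effector.close(f_grip=None): open the fingers fully, or close them until they stop; f_grip is the grip in N (None keeps the last).
- manip.sleep(seconds).
- manip.solve_ik(position, orientation): joint angles nearest the present ones, or None.
- viewer.get_image(name): name is "scene" or "top" or "wrist"; returns the picture (420x560x3 uint8, red, green, blue); there is no depth.
- viewer.get_calibration(name): a dict with "vfov" (degrees; the focal length in pixels is half the picture's height over the tangent of half this angle, whatever the lens; pixels are square), "cx", "cy" (the principal point, pixels), "eye" and "attitude" of the camera in the world. Camera axes: x right, y down, z forward; pixel columns grow to the right and rows downward; lengths in m; the calibration is good to about 2 mm. A picture is of the moment at which its call begins: read the wrist's pose just before it. get_calibration takes no time and is no camera call; for the wrist camera it gives the pose at the moment of the call.
A pose or a line that the arm cannot do raises manip.PlanningError and nothing moves.
- manip.hand_in(): hands the job in; it is judged then, once.
Readings, each from a call of its own:
- manip.current_clock(): time.
- manip.current_q(): joint angles.
- manip.current_joint_velocities(): joint speeds.
- manip.current_tau(): joint torques, N m.
- manip.current_tool_pos(): TCP position.
- manip.current_tcp_rot(): TCP orientation.
- manip.current_force(): force on the tool from outside, world axes, zero at the start.
- manip.current_wrist_torque(): the same for the moment, N m.
- manip.current_finger_gap(): finger opening in m.
- manip.current_gripper_force(): force on a finger pad.
Only numpy, scipy, OpenCV 4.12 (cv2) and the standard library are available. Lean on these libraries where they do the work, as an engineer would, in place of code of your own. Each camera call takes 0.05 s, during which the arm holds its last target. There are 200 camera calls.

## Working session

There is one attempt and no reset: what is moved stays moved. The work goes in short steps, each a Python script; the robot and the scene stay as the last script left them, time stands still between calls to the robot, and variables do not carry over. Pictures are saved under pics/ and viewed, at most 14 in all, crops included, and the job is handed in when it is done.

```bash
ls; mkdir -p pics; python3 - <<'E'
from bench import manip, effector, viewer
import cv2
for n in("top","scene"):
    im=viewer.get_image(n); cv2.imwrite(f"pics/{n}0.png",im[:,:,::-1]); print(n,viewer.get_calibration(n))
print(viewer.get_calibration("wrist"),manip.current_tool_pos(),manip.current_tcp_rot(),manip.current_clock(),manip.grip_depth)
E
```

```text
pics
top {'vfov': 42.645333668617646, 'cx': 281.03435687587796, 'cy': 207.3383482011301, 'eye': array([ 0.22344116, -0.01877753,  1.59779926]), 'attitude': array([-0.69757076,  0.71181803, -0.0516333 ,  0.06359342])}
scene {'vfov': 56.06640115841913, 'cx': 274.9597445661889, 'cy': 204.54276635465823, 'eye': array([0.0359603 , 0.52220121, 0.69755422]), 'attitude': array([-0.31242797,  0.87052215, -0.35806057,  0.1279554 ])}
{'vfov': 68.13952731522318, 'cx': 280.4564417389556, 'cy': 209.14697111665865, 'eye': array([ 0.23983537, -0.60954732,  0.38334137]), 'attitude': array([ 0.77927412, -0.60714197, -0.09608421,  0.12197662])} [ 0.1585784  -0.62970849  0.22576372] [ 9.92390005e-01  1.23131196e-01 -1.00827152e-04 -8.81440149e-04] 0.1 0.0188
```

View pics/top0.png

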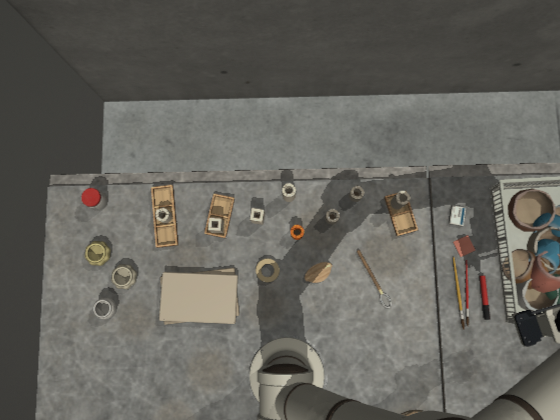

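View pics/scene0.png

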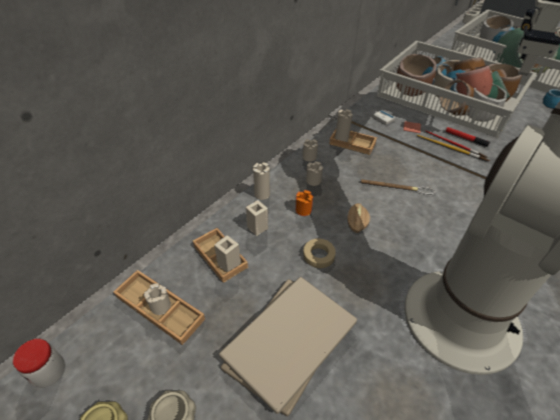

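The top view shows the following:
- **Trays:** short at (164,216), square at (219,215), tall at (401,214).
- **Loose candidates:** (289,189) tall, (257,215) square, (357,192) and (333,216) short. An orange short at (297,232) is excluded by colour.

I'll enlarge the views to confirm these.

```bash
python3 - <<'E'
import cv2,numpy as np
g=lambda a:(255*(a/255.)**0.6).astype(np.uint8)
t=cv2.imread("pics/top0.png"); s=cv2.imread("pics/scene0.png")
a=cv2.resize(g(t[165:265,235:435]),None,fx=4,fy=4,interpolation=cv2.INTER_CUBIC)
b=cv2.resize(g(s[95:225,235:395]),None,fx=4,fy=4,interpolation=cv2.INTER_CUBIC)
cv2.imwrite("pics/c1.png",a); cv2.imwrite("pics/c2.png",b)
c=cv2.resize(g(t[170:265,140:275]),None,fx=5,fy=5,interpolation=cv2.INTER_CUBIC);cv2.imwrite("pics/c3.png",c)
E
```

```text
(no output)
```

View pics/c1.png

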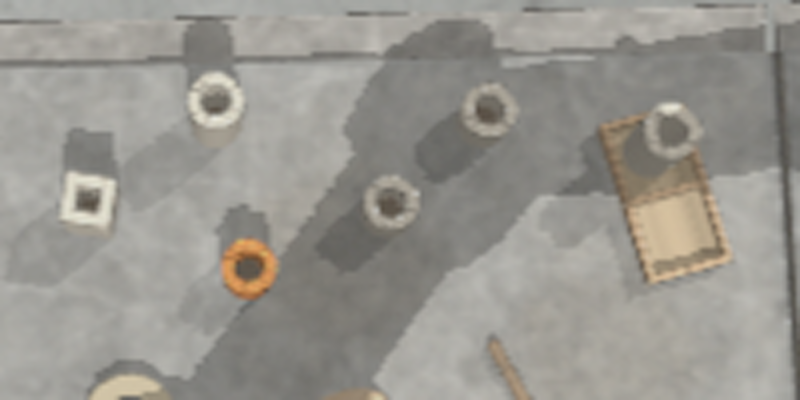

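View pics/c2.png

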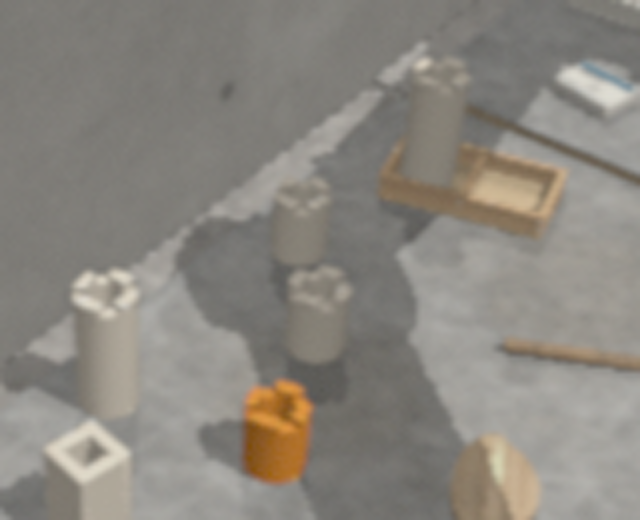

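View pics/c3.png

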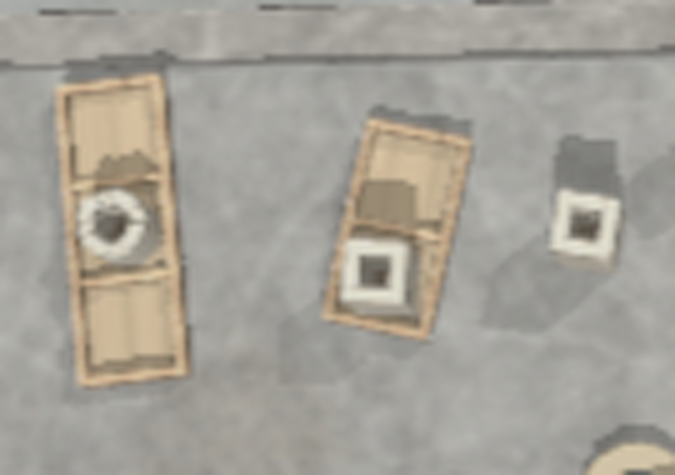

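The crops show three distinct loose kinds: tall at c1 (215,100), square at (87,199), and two shorts in the arm's shadow at (489,110) and (391,202). The orange lookalike at (250,268) is not wanted. Next I'll get world positions from the top view, with size checks and a height check across both views.

```bash
cat > h.py <<'E'
import numpy as np,cv2
from scipy.spatial.transform import Rotation as R
def ray(cal,p):
    f=210/np.tan(np.radians(cal["vfov"])/2)
    d=R.from_quat(cal["attitude"]).apply([(p[0]-cal["cx"])/f,(p[1]-cal["cy"])/f,1])
    return np.array(cal["eye"]),d
def onz(cal,p,z):
    e,d=ray(cal,p); return e+d*(z-e[2])/d[2]
def proj(cal,P):
    f=210/np.tan(np.radians(cal["vfov"])/2)
    c=R.from_quat(cal["attitude"]).inv().apply(np.array(P)-cal["eye"])
    return np.array([cal["cx"]+f*c[0]/c[2],cal["cy"]+f*c[1]/c[2]])
E
python3 - <<'E'
from h import *
from bench import viewer
T=viewer.get_calibration("top");S=viewer.get_calibration("scene")
np.set_printoptions(precision=4,suppress=True)
c1=lambda p:((p[0]+.5)/4-.5+235,(p[1]+.5)/4-.5+165)
c3=lambda p:((p[0]+.5)/5-.5+140,(p[1]+.5)/5-.5+170)
for n,m,cs in(("short",c3,[(56,87),(164,73),(188,375),(80,386)]),("square",c3,[(369,117),(470,140),(430,338),(323,319)]),("tall",c1,[(601,127),(686,108),(731,259),(651,283)])):
    P=np.array([onz(T,m(c),.021)for c in cs])[:,:2]
    v=(P[0]+P[1]-P[2]-P[3])/2
    print(n,P.mean(0),"len",np.linalg.norm(v),"w",np.linalg.norm(P[0]-P[1]),np.linalg.norm(P[2]-P[3]),"ang",np.degrees(np.arctan2(v[1],v[0])))
for n,m,c,z in(("tall",c1,(215,100),.09),("sA",c1,(489,110),.05),("sB",c1,(391,202),.05),("sq",c1,(87,199),.07),("tallkept",c1,(672,131),.09),("shkept",c3,(111,226),.05),("sqkept",c3,(375,273),.07),("orange",c1,(249,267),.05)):
    p=onz(T,m(c),z); print(n,p,"scene px",proj(S,p))
print("kerb/wall",onz(T,(283,180),0),onz(T,(283,170),0),onz(T,(160,182),0),onz(T,(420,178),0))
# squares yaw
c=[(556,190),(620,195),(613,259),(549,256)]
P=np.array([onz(T,c3(q),.07)for q in c]);print([np.round(P[(i+1)%4]-P[i],4) for i in range(4)])
E
```

```text
short [0.4666 0.3543] len 0.1820193369701185 w 0.06537622342659809 0.0640334648857292 ang 5.473692700248819
square [0.4637 0.1896] len 0.1222930519422132 w 0.062363538339096324 0.06457591949801661 ang -12.081317150674426
tall [ 0.4584 -0.3496] len 0.11878981828781432 w 0.06494437994863918 0.06169350760616851 ang 13.94952578002925
tall [ 0.5227 -0.0174  0.09  ] scene px [260.9961 167.4014]
sA [ 0.5187 -0.2173  0.05  ] scene px [310.3537 142.9044]
sB [ 0.4523 -0.1436  0.05  ] scene px [314.5054 166.2168]
sq [0.4562 0.0761 0.07  ] scene px [256.2767 207.5317]
tallkept [ 0.493 -0.341  0.09 ] scene px [344.6247 114.3237]
shkept [0.464  0.3538 0.05  ] scene px [156.0122 294.546 ]
sqkept [0.4303 0.1964 0.07  ] scene px [226.6202 246.1688]
orange [ 0.407  -0.0394  0.05  ] scene px [304.5476 195.9228]
kerb/wall [ 0.5707 -0.0017  0.    ] [ 0.6018 -0.0023  0.    ] [0.573  0.3731 0.    ] [ 0.5675 -0.4159  0.    ]
[array([-0.0037, -0.0369,  0.    ]), array([-0.0371,  0.0045,  0.    ]), array([0.0025, 0.0367, 0.    ]), array([ 0.0383, -0.0044,  0.    ])]
```

```bash
cat >> h.py <<'E'
def q(deg): a=np.radians(deg)/2; return [np.cos(a),np.sin(a),0,0]
def bay(c,deg,s): a=np.radians(deg); return np.array([c[0]+s*np.cos(a),c[1]+s*np.sin(a)])
ST=((.4666,.3543),5.5); SQ=((.4637,.1896),-12.1); TT=((.460,-.349),14.)
# name: pick xy, pick yaw, grasp height on prop, bay xy, bay yaw
J={"tall":((.5227,-.0174),0,.062,bay(*TT,-.0295),14.),
"sA":((.5187,-.2173),0,.038,bay(*ST,.059),5.5),
"sB":((.4523,-.1436),0,.038,bay(*ST,-.059),5.5),
"sq":((.4562,.0761),-5.8,.048,bay(*SQ,.0295),-12.1)}
E
python3 - <<'E'
from h import *
from bench import viewer,manip
np.set_printoptions(precision=3,suppress=True)
T=viewer.get_calibration("top");S=viewer.get_calibration("scene")
for t in((224,72),(248,83)):
    e1,d1=ray(T,t);e2,d2=ray(S,(291.5,118))
    s=np.linalg.lstsq(np.c_[d1,-d2],e2-e1,rcond=None)[0];print(e1+s[0]*d1,e2+s[1]*d2)
print(manip.current_q())
for n,(p,a,g,b,ba) in J.items():
    for xy,an in((p,a),(b,ba)):
        for fl in(0,180):
            for z in(g-.0188+.006,.24):
                print(n,xy,an,fl,z,manip.solve_ik([*xy,z],q(an+fl)))
E
```

```text
[0.731 0.124 0.437] [0.416 0.011 0.286]
[0.73  0.074 0.373] [ 0.45  -0.034  0.249]
[ 1.587  0.502 -0.427  1.551  0.221  1.138 -0.21 ]
tall (0.5227, -0.0174) 0 0 0.0492 [ 0.549  0.614 -0.713  1.986  0.582  0.756 -2.084]
tall (0.5227, -0.0174) 0 0 0.24 [ 0.914  0.478 -1.196  1.838  0.485  1.163 -2.017]
tall (0.5227, -0.0174) 0 180 0.0492 [ 0.599  0.64  -0.781  1.984  0.64   0.781  1.011]
tall (0.5227, -0.0174) 0 180 0.24 [ 0.993  0.606 -1.375  1.837  0.631  1.242  0.998]
tall [ 0.431 -0.356] 14.0 0 0.0492 [ 1.017  0.597 -0.478  1.902  0.395  0.736 -1.015]
tall [ 0.431 -0.356] 14.0 0 0.24 [ 1.129  0.351 -0.604  1.764  0.221  1.096 -0.875]
tall [ 0.431 -0.356] 14.0 180 0.0492 [ 1.375  0.804 -0.996  1.891  0.845  0.94   1.783]
tall [ 0.431 -0.356] 14.0 180 0.24 [ 1.505  0.554 -1.171  1.753  0.545  1.208  1.998]
sA (0.5187, -0.2173) 0 0 0.0252 [ 0.754  0.654 -0.521  1.899  0.48   0.715 -1.619]
sA (0.5187, -0.2173) 0 0 0.24 [ 0.929  0.385 -0.731  1.753  0.283  1.112 -1.464]
sA (0.5187, -0.2173) 0 180 0.0252 [ 1.023  0.806 -0.906  1.891  0.831  0.876  1.258]
sA (0.5187, -0.2173) 0 180 0.24 [
[... 1001 characters left out ...]
 1.806  0.594  1.224  0.396]
sq (0.4562, 0.0761) -5.8 0 0.0352 [ 0.391  0.567 -0.737  2.132  0.623  0.667 -2.449]
sq (0.4562, 0.0761) -5.8 0 0.24 [ 0.911  0.403 -1.363  1.97   0.439  1.124 -2.307]
sq (0.4562, 0.0761) -5.8 180 0.0352 [ 0.396  0.569 -0.743  2.132  0.629  0.669  0.688]
sq (0.4562, 0.0761) -5.8 180 0.24 [ 0.869  0.348 -1.283  1.971  0.376  1.098  0.895]
sq [0.493 0.183] -12.1 0 0.0352 [-0.419  0.526  0.015  2.003 -0.013  0.613 -2.178]
sq [0.493 0.183] -12.1 0 0.24 [-0.42   0.233  0.015  1.86  -0.004  1.048 -2.186]
sq [0.493 0.183] -12.1 180 0.0352 [ 0.34   0.775 -0.978  1.978  0.858  0.874  0.245]
sq [0.493 0.183] -12.1 180 0.24 [ 0.567  0.549 -1.293  1.831  0.567  1.205  0.454]
```

```bash
cat >> h.py <<'E'
from bench import manip,effector,viewer
for n,g in(("tall",.050),("sq",.042)): J[n]=(*J[n][:2],g,*J[n][3:])
H=.24; GD=manip.grip_depth
def pic(n,f,g=.6):
    im=viewer.get_image(n); cv2.imwrite(f"pics/{f}.png",(255*(im[:,:,::-1]/255.)**g).astype(np.uint8))
def pick(n):
    p,a,g,b,ba=J[n]; o=q(a+180)
    manip.move_pose([*p,.19],o); manip.servo_line([*p,g-GD],vel=.12)
    effector.close(f_grip=15); 
    print(n,"gap",manip.current_finger_gap(),"F",manip.current_gripper_force(),"z",manip.current_tool_pos(),manip.current_clock())
    manip.servo_line([*p,H],vel=.2); print("lifted gap",manip.current_finger_gap())
def hover(n):
    p,a,g,b,ba=J[n]; manip.move_pose([*b,H],q(ba+180)); print("q",np.round(manip.current_q(),2),manip.current_clock())
def place(n):
    p,a,g,b,ba=J[n]; z=g-GD+.006
    manip.servo_line([*b,z+.03],vel=.15); manip.servo_line([*b,z+.003],vel=.04); f0=manip.current_force()[2]
    for dz in(.002,.001,0,-.001,-.002):
        manip.servo_line([*b,z+dz],vel=.02); df=manip.current_force()[2]-f0
        if abs(df)>1.5: break
    print(n,"placed",manip.current_tool_pos(),"dF",df,"dz",dz)
    effector.open_jaws(); manip.servo_line([*b,H],vel=.15); print(manip.current_clock())
E
python3 - <<'E'
from h import *
manip.movej([.05,.25,0,1.86,0,1.05,.96]); print(manip.current_tool_pos(),manip.current_clock())
pick("tall"); hover("tall"); pic("wrist","w1"); 
E
```

```text
[ 0.5203226  -0.0540618   0.23109552] 2.525
tall gap 0.03983272725839468 F 14.996666014194489 z [ 0.52268935 -0.01742186  0.03118201] 5.45
lifted gap 0.03968163183573799
q [ 0.57  0.29  0.08  1.78 -0.03  1.07  2.48] 7.9583
```

View pics/w1.png

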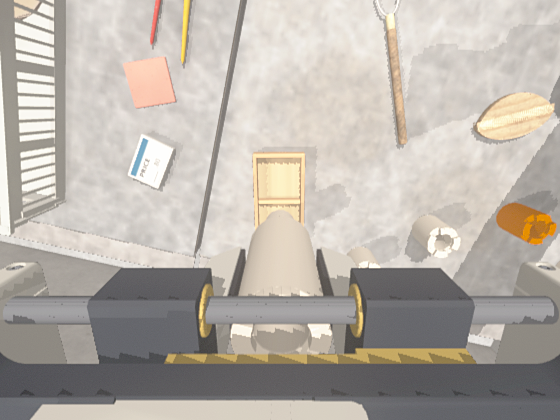

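The wrist view shows the tall prop held upright at (280,270). The tray's near end corners are at about (253,153) and (305,153). I'll compare those with the estimate.

```bash
python3 - <<'E'
from h import *
C=viewer.get_calibration("wrist")
P=[onz(C,p,.021)[:2] for p in((253,153),(305,153))];m=(P[0]+P[1])/2
print(P,np.linalg.norm(P[0]-P[1])); e=P[1]-P[0];print("ang",np.degrees(np.arctan2(e[1],e[0])))
print("bay from wrist",bay(m,14,.032),"est",J["tall"][3])
E
```

```text
[array([ 0.40857162, -0.39424601]), array([ 0.39328603, -0.33359405])] 0.0625484560606463
ang 104.1451971965599
bay from wrist [ 0.43197829 -0.35617853] est [ 0.43137628 -0.3561367 ]
```

Wrist and top views agree within 1 mm, with the angle at 14°. I'll place the tall prop and then do the square one.

```bash
python3 - <<'E'
from h import *
place("tall"); pic("wrist","w2")
pick("sA"); hover("sA"); pic("wrist","w3")
E
```

```text
tall placed [ 0.43149193 -0.35625406  0.03709748] dF 8.27858373966616 dz -0.001
13.6083
sA gap 0.039577252393848655 F 15.000018775463104 z [ 0.51871404 -0.21736853  0.01920177] 16.825
lifted gap 0.039727908940157985
q [-0.4   0.45 -0.33  1.57  0.16  1.14  0.9 ] 20.15
```

View pics/w2.png

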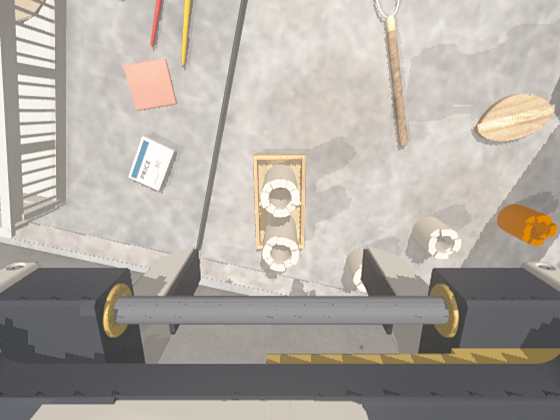

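View pics/w3.png

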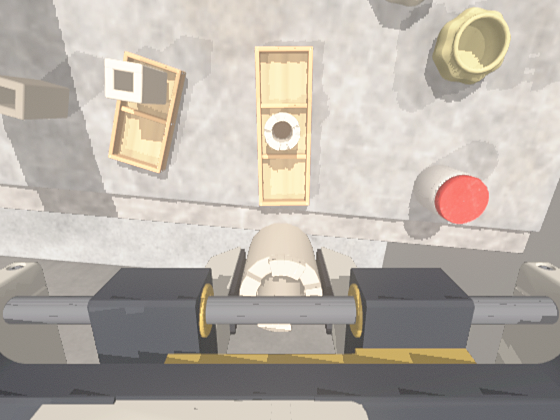

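Tall prop stands in its bay (280,195) beside the kept one (280,250). The short is held at (282,275) with the tray corners fully in view, so I'll check those and the square tray's.

```bash
python3 - <<'E'
from h import *
C=viewer.get_calibration("wrist")
for n,cs,s in(("short",[(258,205),(309,205),(313,47),(255,47)],(.059,-.059)),("sq",[(109,157),(161,172),(184,70),(127,52)],(.0295,))):
    P=np.array([onz(C,c,.021)[:2]for c in cs]);v=(P[0]+P[1]-P[2]-P[3])/2;a=np.degrees(np.arctan2(v[1],v[0]))
    print(n,P.mean(0),a,"len",np.linalg.norm(v),np.linalg.norm(P[0]-P[1]),np.linalg.norm(P[2]-P[3]),[bay(P.mean(0),a,k) for k in s])
print([J[k][3] for k in("sA","sB","sq")])
E
```

```text
short [0.46870386 0.35644001] 5.344932176231333 len 0.18021514067378264 0.06468277573314571 0.0632368715534848 [array([0.52744733, 0.36193594]), array([0.4099604 , 0.35094407])]
sq [0.46504327 0.19418092] -13.496811295714892 len 0.12128467449999042 0.06343977827015218 0.06339076631884223 [array([0.49372857, 0.18729588])]
[array([0.52532838, 0.3599549 ]), array([0.40787162, 0.3486451 ]), array([0.49254461, 0.18341625])]
```

```bash
cat >> h.py <<'E'
ST=((.4677,.3554),5.4)
for n,s in(("sA",.059),("sB",-.059)): J[n]=(*J[n][:3],bay(*ST,s),5.4)
E
python3 - <<'E'
from h import *
place("sA"); pic("wrist","w4")
pick("sq"); hover("sq"); pic("wrist","w5")
a=cv2.imread("pics/w4.png");b=cv2.imread("pics/w5.png")
cv2.imwrite("pics/w45.png",np.hstack([a[:300,90:390],b[:300,80:480]]))
E
```

```text
sA placed [0.52657803 0.3610614  0.02517576] dF 5.2030275452654795 dz -0.001
25.9667
sq gap 0.03688332640092374 F 14.417689932743087 z [0.45619129 0.07611218 0.02317914] 29.5917
lifted gap 0.036925515682531544
q [-0.14  0.25 -0.32  1.85  0.09  1.06  0.87] 31.35
```

View pics/w45.png

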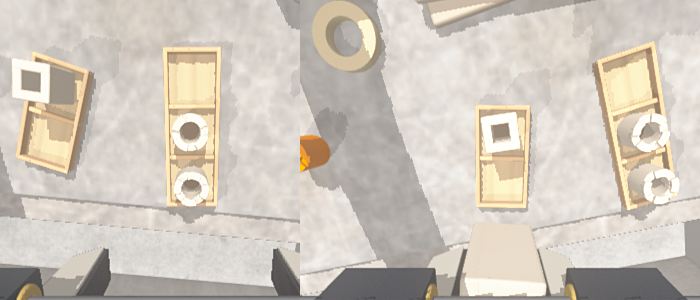

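Left panel: sA stands in its end bay (190,186). Right panel: the square is held at (505,260), with tray corners at full-image (257,106), (310,106), (307,208) and (257,207). I'll correct the bay from these and place it.

```bash
python3 - <<'E'
from h import *
C=viewer.get_calibration("wrist")
P=np.array([onz(C,c,.021)[:2]for c in[(257,207),(307,208),(310,106),(257,106)]]);v=(P[0]+P[1]-P[2]-P[3])/2;a=np.degrees(np.arctan2(v[1],v[0]))
w=bay(P.mean(0),a,.0295); b=(w+J["sq"][3])/2
print(P.mean(0),a,np.linalg.norm(v),w,J["sq"][3])
assert np.linalg.norm(w-J["sq"][3])<.006
J["sq"]=(*J["sq"][:3],b,-12.1)
place("sq"); pick("sB"); hover("sB"); place("sB")
manip.servo_line([.42,.1,.3],vel=.2)
print(manip.current_clock())
pic("top","t9"); pic("scene","s9")
a=cv2.imread("pics/t9.png")[165:265,140:435];b=cv2.imread("pics/s9.png")[95:345,100:395]
cv2.imwrite("pics/end.png",cv2.resize(np.vstack([a,b]),None,fx=1.7,fy=1.7,interpolation=cv2.INTER_CUBIC))
E
```

```text
[0.46650146 0.19057973] -12.790743191489751 0.12200526514267143 [0.49526942 0.1840487 ] [0.49254461 0.18341625]
sq placed [0.49413336 0.18373696 0.02909914] dF 8.524161355452364 dz -0.001
37.1417
sB gap 0.03969650749274639 F 15.000035762786865 z [ 0.45225383 -0.14360757  0.01916593] 40.8417
lifted gap 0.039735902913704886
q [-0.19  0.33 -0.69  1.81  0.23  1.09  0.7 ] 43.8917
sB placed [0.40909498 0.34991504 0.0273511 ] dF -2.189323884853928 dz 0.002
48.8833
50.3167
```

View pics/end.png

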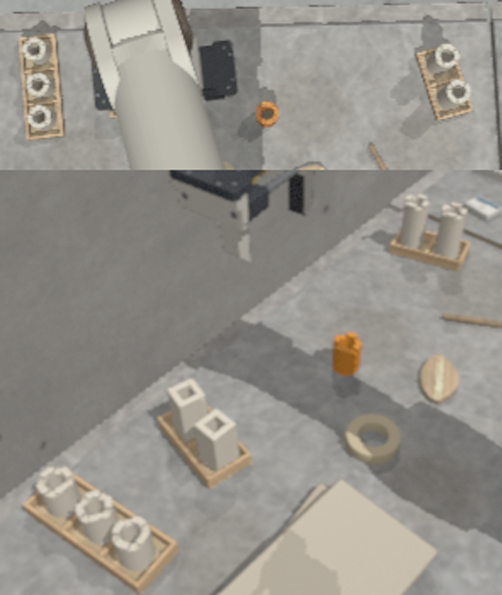

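The scene view shows all seven bays filled with upright props: tall pair at (430,225), square pair at (205,425), three shorts at (55–130, 490–540). The orange one hasn't moved.

```bash
python3 -c "
from bench import manip; print(manip.hand_in())"
```

```text
the job is handed in; nothing more can be done
None
```

All four loose props stand upright in their matching trays, all seven bays are filled, and I handed the job in at about 50 s. The last short prop was released 2–3 mm above the bay floor, after a false contact reading stopped the descent early, but it stands upright in its bay.

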